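# Vent the flushing canister and take off its filler cap

### The arm

A 6-joint arm with a two-finger parallel gripper is mounted at the origin on the work surface. World frame = base frame: x ahead of the robot, y to its left, z up, the work surface at z = 0. Lengths are in mm, angles in rad, forces in N, time in s.
With the tool pointing down it reaches from about 375 to 975 mm from the base axis. Payload 3.8 kg.
Tool frame: the origin (TCP) lies midway between the tips of the shut fingers; the grasp point (between the pads) lies 19 mm behind it; z points along the fingers, y is the line along which they close (so a half turn about z gives the same grasp; the last joint's range is limited). The gripper opens to 88 mm and grips with 3 to 60 N. Pads are 18 mm wide; open, the fingers measure 123 mm over their backs; the gripper's body (75 mm by 187 mm) begins 45 mm behind the grasp point.
Start: joints at [-1.231, 0.264, 1.604, -0, 1.274, -0.037], TCP at [248.358, -627.643, 238.706] pointing down, gripper open.
Joint ranges: [-2.63, 2.63], [-0.94, 2.18], [0.31, 2.57], [-1.31, 4.45], [0, 2.66], [-2.55, 2.55]. Speed limits (rad/s): [2.57, 2.57, 3.14, 3.14, 3.14, 3.14].

### API

Orientations are given as a 3x3 rotation matrix whose columns are the frame's x, y, z axes.
In Python, from bench import telemetry, read_camera, camera_params, job gives the robot as it stands. The module is installed in compiled form; this text tells all that it offers.
- The arm moves only by the tool step_arm, never from a script. Its argument "moves" is a list of rows, each a list of 4 numbers: the shift along the world's x, y, z in m, then the turn about the world's z in degrees. A call has 1 to 12 rows; each row shifts and turns the commanded pose from where the row before left it; what a row does not reach is not made up. A row lasts 1/12 s, in which the tool goes at most 41.7 mm and 7.16 degrees, less where a joint would pass 70% of its speed; a pose out of reach is approached as far as the arm can. A call is refused whole if a number of a shift passes 0.0417 or a number of a turn 7.16, either way. A call with a gripper value outside its range is refused whole. "hand" is the closure, from -1 (fully open) to 1 (shut), set as the call begins (left out, the last holds). The fingers move at their own pace and stop on an object; the grip force is fixed at half the most. Time passes only in rows, so rows that do not move let the fingers close. It gives the time, the measured TCP pose, the force, the opening and the grip force at its end, in the units of the state.
- telemetry.sense(): the state, without advancing time (a new reading comes with each control period).
- read_camera(name): name is "scene" or "top" or "wrist"; returns (picture, depth): 400x640x3 uint8, red, green, blue; 400x640 float32, mm along the optical axis (not along the pixel's ray), 0 where there is no reading.
- camera_params(name): a dict with "fx", "fy", "cx", "cy" (pixels), "pose" (4x4, takes a point from camera to world coordinates); the wrist camera has in their place "hand_eye" (4x4, takes a point from camera to tool coordinates, whose origin is the TCP and whose axes are the flange's). Camera axes: x right, y up, looking along -z (the intrinsics and any distortion apply to the point x, -y, -z); pixel columns grow to the right and rows downward; lengths in mm; the calibration is good to about 2 mm. A picture is of the moment at which its call begins: read the wrist's pose just before it. camera_params takes no time and is no camera call.
- job.finish_job(): hands the job in; it is judged then, once.
The state is a dict: "clock": time; "qpos": joint angles; "joint_vel": joint speeds; "joint_efforts": joint torques, N m; "tcp_pos": TCP position; "eef_rot": TCP orientation; "contact_force": force on the tool from outside, world axes, zero at the start; "wrist_torque": the same for the moment, N m; "finger_gap": opening from 0.0 (shut) to 1.0 (fully open); "gripper_force": force on a finger pad.
Only numpy, scipy, OpenCV 4.12 (cv2) and the standard library are available. Lean on these libraries where they do the work, as an engineer would, in place of code of your own. Each camera call takes 0.05 s, during which the arm holds its last target. There are 200 camera calls.

### The job

The air-conditioning flushing canister in the clamp stand on the counter is to be refilled. Let its pressure off first: press the vent plunger on its top right down to its stop and keep it down for a full second. Then unscrew the brass hexagon filler cap, whose thread may be left- or right-handed (nothing on it shows which, so find out by trying), lift it off and finish holding it in the gripper, still, at least a hand's width above the filler neck; leave everything else on the counter where it is.

Things in the scene. Friction and masses are not known exactly. Their poses are not given: they have to be found in the camera images.
- canister: Grey steel pressure canister, 150 mm diameter, flat top 155 mm above the counter, strapped in a stand with base plate 200 x 190 mm; it cannot move. Origin: on the counter under its axis. Its x axis runs from vent plunger (x = -44 mm) to filler neck (x = +40 mm), both on top. A gauge (-x side) and an outlet cock (+x side) stick out to 124 mm from the axis, below 90 mm height.
- mouth (a point): Centre of the filler neck's rim, 165 mm above the counter, z up; steel neck 47 mm in diameter, 10 mm high; the cap's flange rests on the rim. Quick thread in the neck: turned the right way the cap rises about 3 mm and comes free after some 67 degrees; between 72 and 112 degrees it lifts straight out, then a stop follows. Until free it cannot be pulled out.
- cap: Brass filler cap, 0.26 to 0.4 kg. Hexagon head 46 mm across flats, 53 across corners, its flats facing along the cap's y axis and every 60 degrees from it; under it a flange 53 mm in diameter, 5 mm thick; below that a stem 25 to 17 mm in diameter, 28 mm long, with two lugs 36 mm across, in the neck. Origin: centre of the flange's underside, z up; head from z = 5 to 31 mm.
- vent (a joint): Travel of the vent plunger in m: 0 up, 0.008 fully down at its stop. A spring pushes it up, with about 3 N at the top and 7 N at the stop.
- vent_head (a point): Centre of the top of the vent plunger's steel mushroom head (24 mm diameter, 7 mm thick), 183 mm above the counter when up; pressed straight down.
- dye_bottle: Bystander, loose: small amber bottle, 42 mm diameter, 120 mm high, standing beside the stand. Origin: centre of its underside.
- oil_filter: Bystander, loose: white screw-on oil filter, 76 mm diameter, 86 mm high, standing beside the stand. Origin: centre of its underside.
- spanner: Bystander, loose: steel spanner 170 mm long, lying flat beside the stand. Origin: its middle, on the counter.
- coupling: Bystander, loose: brass pipe coupling, 30 mm diameter, 40 mm high, standing beside the stand. Origin: centre of its underside.
- card_terminal: Bystander, loose: black card payment terminal, 165 x 80 x 43 mm, lying well to the robot's left. Origin: centre of its underside.
- car_key: Bystander, loose: black car key with a paper tag, 12 mm thick, lying well to the robot's right. Origin: centre of its underside.
- bulb_box: Bystander, loose: carton of bulbs, 75 x 60 x 95 mm, standing far to the robot's right. Origin: centre of its underside.
- cap_top (a point): Centre of the top of the cap's hexagon head, 31 mm above the cap's origin; axes as the cap's. Thread hand hidden: if right-handed the cap loosens anticlockwise seen from above, if left-handed clockwise. The right way it turns easily; the wrong way it comes up hard against a stop after about 4 degrees (up to some 14 if forced with over 2 N m).
Mind the look-alikes: they are no part of the job. What is shaped like the cap but black or orange is not meant.

How it is judged (in metres and radians):
On the way, in this order (a step that is already met when the one before it is completed fails the run):
1. the vent plunger is held fully down while the cap is still screwed in (value of joint vent above 0.0072 m and z of cap in the frame of mouth below 0.0015 m), for 0.7 s.
2. the cap is out of the neck (z of cap in the frame of mouth above 0.03 m), for 0.2 s.
At the end, for the whole second after the job is handed in: The cap is held still (under 30 mm/s) between the gripper's fingers (more than 2 N), its flange more than 60 mm above the rim of the filler neck, not touching the canister; the vent plunger is up again (z of cap in the frame of mouth above 0.06 m and contact force between cap and the fingers above 2 N and contact force between cap and canister below 0.1 N and linear speed of cap below 0.03 m/s and value of joint vent below 0.002 m); the arm keeps its last pose, push and grip.
It fails at once if a bystander is pushed, tipped or moved by more than 25 mm (distance of any of dye_bottle, oil_filter, spanner, coupling, card_terminal, car_key, bulb_box from where it was at the start of the episode above 0.025 m or angle between any of dye_bottle, oil_filter, coupling, bulb_box's own z axis and vertical above 0.5 rad).
It also fails if it takes over 61 s, if anything falls off the work surface, if the arm or the gripper's body presses on something with over 40 N, if the wrist force passes 120 N, or if a joint passes its speed limit or range.

## Working session

There is one attempt and no reset: what is moved stays moved. The work goes in short steps, Python scripts to look and compute and a tool call to move; the robot and the scene stay as the last step left them, time stands still between calls to the robot, and variables do not carry over. Pictures are saved under pics/ and viewed, at most 10 in all, crops included, and the job is handed in when it is done.

Besides the shell and the picture viewer there is one more tool, called after "Call:" as a command line: name --pt "numbers of a row" for each row, then --argument value for the rest. step_arm: Moves the arm, as the interface text tells. Its arguments: {"type":"object","properties":{"moves":{"type":"array","items":{"type":"array","items":{"type":"number"}}},"hand":{"type":"number"}},"required":["moves"]}

```bash
mkdir -p pics
python3 - <<'E'
from bench import telemetry, read_camera, camera_params
import cv2,numpy as np
for n in ["top","scene"]:
    p,d=read_camera(n); np.savez(f"pics/{n}.npz",p=p,d=d)
    cv2.imwrite(f"pics/{n}.png",p[:,:,::-1]); print(n,camera_params(n))
s=telemetry.sense(); print(s)
print(camera_params("wrist"))
E
```

```text
top {'fx': 492.48901529817346, 'fy': 492.48901529817346, 'cx': 310.3104201832801, 'cy': 206.04534549207392, 'pose': array([[ 2.63912971e-02,  9.92619866e-01, -1.18360890e-01,
         4.08738070e+02],
       [-9.99564839e-01,  2.77640963e-02,  9.96427946e-03,
         8.57412034e+00],
       [ 1.31769249e-02,  1.18046413e-01,  9.92920648e-01,
         1.64591583e+03],
       [ 0.00000000e+00,  0.00000000e+00,  0.00000000e+00,
         1.00000000e+00]])}
scene {'fx': 367.7729509962852, 'fy': 367.7729509962852, 'cx': 317.1017581962821, 'cy': 197.89121274162932, 'pose': array([[-1.63454495e-01, -5.78219008e-01,  7.99340607e-01,
         1.39590797e+03],
       [ 9.86516985e-01, -1.02513428e-01,  1.27574431e-01,
         1.36301298e+02],
       [ 8.17718493e-03,  8.09415700e-01,  5.87179154e-01,
         7.34942653e+02],
       [ 0.00000000e+00,  0.00000000e+00,  0.00000000e+00,
         1.00000000e+00]])}
{'clock': 0.1, 'qpos': array([-1.23087117e+00,  2.64650951e-01,  1.60520924e+00, -2.16175227e-08,
        1.27365840e+00, -3.69146648e-02]), 'joint_vel': array([-0.00036896, -0.0010646
[... 399 characters left out ...]
   [ 7.10584948e-05, -1.92462475e-03, -9.99998145e-01]]), 'contact_force': array([ 0.4902297 ,  0.52732357, -0.30629995]), 'wrist_torque': array([-0.02727597,  0.01486756,  0.03300927]), 'gripper_force': 0.0, 'finger_gap': 1.0065534834227272}
{'fx': 295.11480782503446, 'fy': 295.11480782503446, 'cx': 315.3862830807585, 'cy': 198.40059356972637, 'hand_eye': array([[-4.25637977e-04,  9.55822070e-01,  2.93945555e-01,
         7.60295404e+01],
       [ 9.99999793e-01,  5.48596983e-04, -3.35855442e-04,
        -5.98147242e-01],
       [-4.82275688e-04,  2.93945352e-01, -9.55822106e-01,
        -1.45467301e+02],
       [ 0.00000000e+00,  0.00000000e+00,  0.00000000e+00,
         1.00000000e+00]])}
```

View pics/top.png

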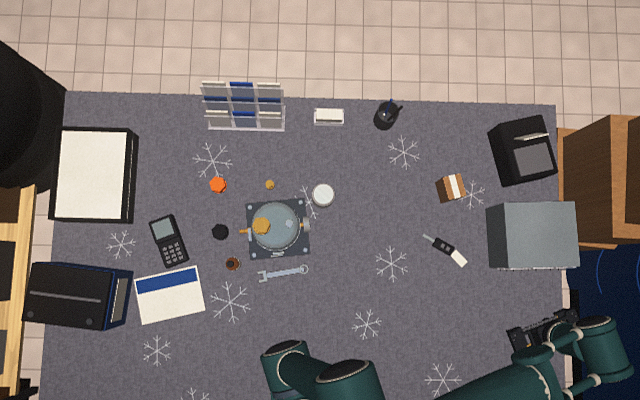

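View pics/scene.png

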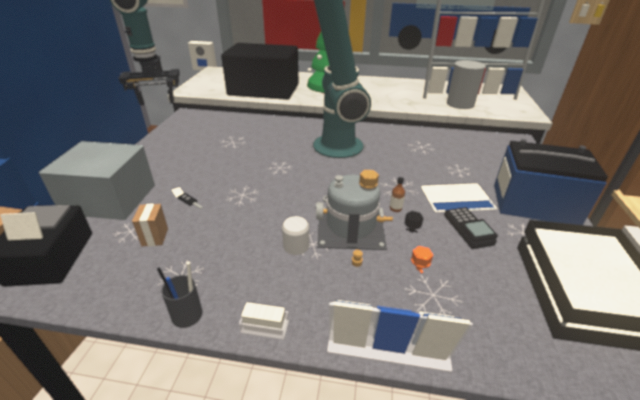

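The top view shows the brass cap near (261,225), the plunger near (289,223) and the canister near (277,226). The black (220,232) and orange (218,185) caps are decoys. Next I'll turn these pixels into positions.

```bash
cat > h.py <<'E'
import numpy as np,cv2
from bench import telemetry, read_camera, camera_params
def params(n,s=None):
    c=camera_params(n)
    if n=="wrist":
        T=np.eye(4);T[:3,:3]=s["eef_rot"];T[:3,3]=s["tcp_pos"];P=T@c["hand_eye"]
    else: P=c["pose"]
    return c,P
def ray(c,P,u,v,z):
    d=P[:3,:3]@np.array([(u-c["cx"])/c["fx"],-(v-c["cy"])/c["fy"],-1.])
    return P[:3,3]+d*(z-P[2,3])/d[2]
def pix(c,P,X):
    q=P[:3,:3].T@(np.asarray(X,float)-P[:3,3]); return c["cx"]-c["fx"]*q[0]/q[2], c["cy"]+c["fy"]*q[1]/q[2]
E
python3 - <<'E'
from h import *
f=np.load("pics/top.npz");p,d=f["p"],f["d"]
c,P=params("top")
hsv=cv2.cvtColor(p,cv2.COLOR_RGB2HSV)
m=cv2.inRange(hsv,(12,110,80),(28,255,255)); m[:, :240]=0; m[:,320:]=0;m[:205]=0;m[250:]=0
n,l,st,ce=cv2.connectedComponentsWithStats(m)
for i in range(1,n): print(st[i],ce[i],ray(c,P,*ce[i],196))
for u,v in [(289,223),(270,225),(261,225)]:
    z=P[2,3]+ (P[:3,:3]@np.array([(u-c["cx"])/c["fx"],-(v-c["cy"])/c["fy"],-1.]))[2]*d[v,u]
    print(u,v,z,ray(c,P,u,v,z))
cv2.imwrite("pics/crop.png",cv2.resize(p[150:290,190:350,::-1],None,fx=4.2,fy=4.2,interpolation=cv2.INTER_CUBIC))
E
```

```text
[252 217  18  17 232] [260.93965517 225.375     ] [520.15315497 137.97947852 196.        ]
[301 223   2   4   8] [301.5 224.5] [526.02010685  18.56957139 196.        ]
[240 227   9   7  32] [243.84375 230.53125] [503.57733801 187.62010314 196.        ]
[251 229   1   4   4] [251.  230.5] [504.24330697 166.60679696 196.        ]
289 223 181.3139166665087 [530.66631506  56.04359445 181.31391667]
270 225 174.2220472829447 [523.69380067 112.8954918  174.22204728]
261 225 193.80111187119928 [521.43591932 138.04027155 193.80111187]
```

View pics/crop.png

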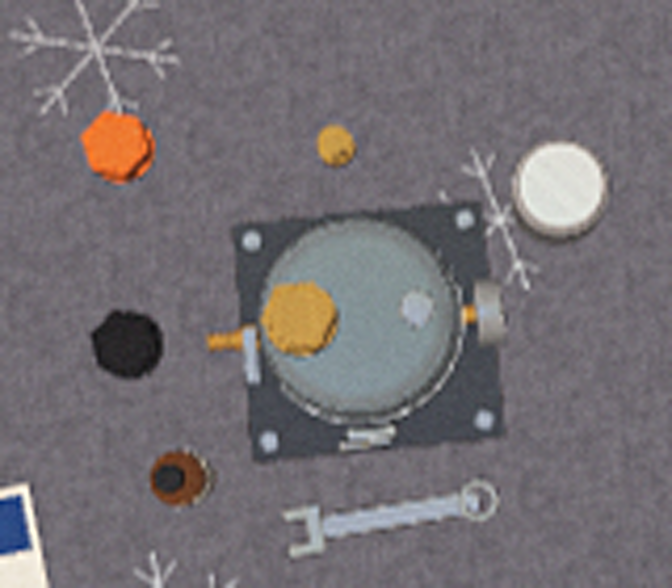

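Cap is near (520,138) and the vent near (530,56). They measure 83 mm apart against a nominal 84, which is close enough. I'll move over the canister with the hand shut and take a closer look.

Call:
step_arm --hand 1 --pt "0 0.02 0.03 0" --pt "0 0.036 0.03 5" --pt "0 0.036 0.03 5" --pt "0.005 0.036 0 5" --pt "0.01 0.036 0 5" --pt "0.01 0.036 0 5" --pt "0.015 0.036 0 5" --pt "0.015 0.036 0 5" --pt "0.015 0.036 0 5" --pt "0.015 0.036 0 5" --pt "0.015 0.036 0 5" --pt "0.015 0.036 0 5"

```text
clock: 1.1
tcp_pos: [363.3, -217.7, 321.8]
eef_rot: [[0.228, 0.974, -0.0], [0.974, -0.228, 0.0], [0.0, -0.0, -1.0]]
contact_force: [1.9, 0.1, 0.1]
finger_gap: 0.118
gripper_force: 0.0
```

Call:
step_arm --pt "0.018 0.036 0 5" --pt "0.018 0.036 0 5" --pt "0.018 0.036 0 3" --pt "0.018 0.036 0 0" --pt "0.018 0.036 0 0" --pt "0.018 0.036 0 0" --pt "0.018 0.036 0 0" --pt "0.018 0.036 0 0" --pt "0.018 0.02 0 0" --pt "0 0 0 0" --pt "0 0 0 0"

```text
clock: 2.02
tcp_pos: [525.3, 89.4, 321.0]
eef_rot: [[0.004, 1.0, -0.002], [1.0, -0.004, -0.001], [-0.001, -0.002, -1.0]]
contact_force: [0.6, -0.3, 0.1]
finger_gap: 0.004
gripper_force: 0.0
```

Run:
```python
from h import *
s=telemetry.sense();p,d=read_camera("wrist");np.savez("pics/w1.npz",p=p,d=d,t=s["tcp_pos"],R=s["eef_rot"])
cv2.imwrite("pics/w1.png",p[:,:,::-1]);print(s["clock"],s["tcp_pos"],s["eef_rot"],s["qpos"],s["finger_gap"])
c,P=params("wrist",s); print(pix(c,P,(520,138,196)),pix(c,P,(530,56,183)))
```

```text
2.0167 [525.30723663  89.40874142 321.02499061] [[ 4.46745198e-03  9.99987670e-01 -2.16832240e-03]
 [ 9.99989817e-01 -4.46882352e-03 -6.28104503e-04]
 [-6.37786609e-04 -2.16549429e-03 -9.99997452e-01]] [ 1.22071125e-01 -4.67065548e-02  1.79606555e+00 -3.65058660e-04
  1.39446234e+00  1.26603723e-01] 0.003757205979418535
(np.float64(309.79462673677523), np.float64(139.85999842020416)) (np.float64(320.6196690448648), np.float64(219.3982147430288))
```

View pics/w1.png

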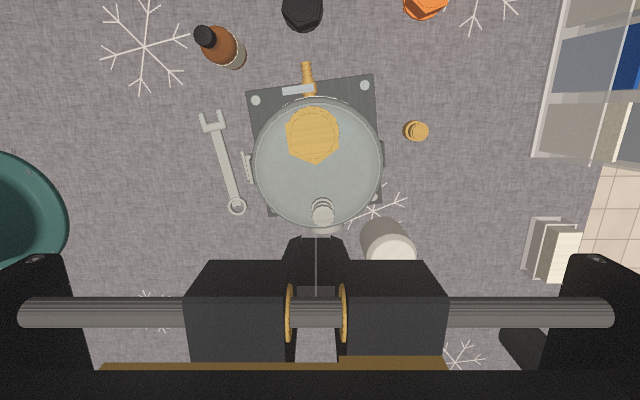

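Run:
```python
from h import *
f=np.load("pics/w1.npz");p,d=f["p"],f["d"]
s=dict(tcp_pos=f["t"],eef_rot=f["R"]);c,P=params("wrist",s)
def zz(u,v):
    return P[2,3]+(P[:3,:3]@np.array([(u-c["cx"])/c["fx"],-(v-c["cy"])/c["fy"],-1.]))[2]*d[v,u]
for v in range(194,236,3): print(v,round(zz(322,v),1),p[v,322])
m=np.zeros((400,640),np.uint8);mt=m.copy()
for v in range(90,240):
  for u in range(240,400):
    z=zz(u,v)
    if 188<z<204: m[v,u]=255
    if 178<z<188 and v>185: mt[v,u]=255
for k in (m,mt):
  cs,_=cv2.findContours(k,0,1); cs=max(cs,key=cv2.contourArea); M=cv2.moments(cs)
  u,v=M["m10"]/M["m00"],M["m01"]/M["m00"]
  z=196 if k is m else 183
  print(u,v,cv2.contourArea(cs),ray(c,P,u,v,z))
  if k is m:
    h=cv2.convexHull(cs);pts=np.array([ray(c,P,*q[0],196)[:2] for q in h]);q=cv2.approxPolyDP(pts.astype(np.float32)[:,None],4,True)[:,0];print(q.round(1))
    ctr=pts.mean(0)
cv2.imwrite("pics/w1c.png",cv2.resize(p[90:240,240:400,::-1],None,fx=4,fy=4,interpolation=cv2.INTER_CUBIC))
```

```text
194 154.5 [162 163 159]
197 155.7 [117 112 107]
200 160.8 [187 185 174]
203 166.4 [192 188 179]
206 183.3 [181 184 177]
209 181.5 [189 188 178]
212 181.7 [190 187 177]
215 181.7 [188 184 174]
218 182.0 [188 183 175]
221 182.8 [180 175 165]
224 181.9 [185 182 170]
227 148.3 [119 121 118]
230 86.8 [181 175 167]
233 87.3 [181 175 165]
311.8180106919659 135.16610195015434 2213.5 [521.86390982 142.15545885 196.        ]
[[517.9 167.2]
 [543.4 153.5]
 [545.6 131.5]
 [525.5 115.9]
 [500.8 126.2]
 [498.1 152. ]]
322.71525885558583 215.3841961852861 367.0 [532.1426827  60.3861173 183.       ]
```

View pics/w1c.png

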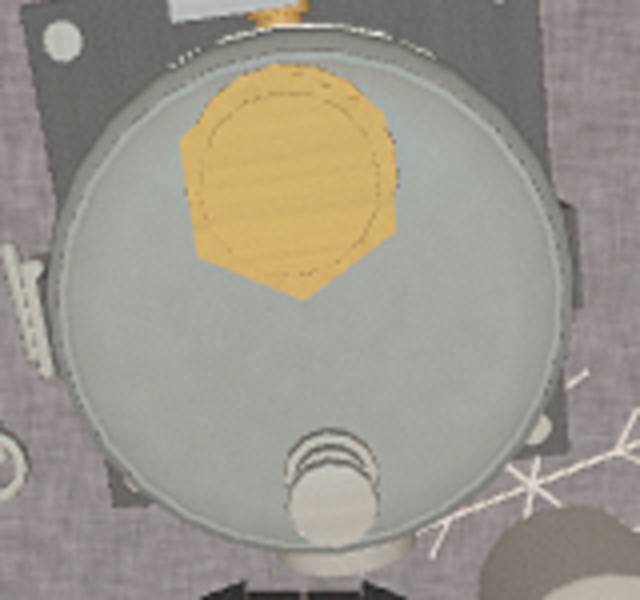

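The wrist crop shows the hexagon centred at about (312,136) px and the plunger's top at (322.5,215) px. That puts the vent at about (531,58) and the cap at about (521.5,140), with flat normals at 7° mod 60. Next I'll press the vent.

Call:
step_arm --pt "0.006 -0.031 0 2.5" --pt "0 0 -0.03 2.5" --pt "0 0 -0.03 2.3" --pt "0 0 -0.03 0" --pt "0 0 -0.03 0" --pt "0 0 -0.008 0" --pt "0 0 0 0" --pt "0 0 0 0"

```text
clock: 2.73
tcp_pos: [531.3, 56.6, 194.8]
eef_rot: [[-0.119, 0.993, 0.0], [0.993, 0.119, -0.0], [-0.0, 0.0, -1.0]]
contact_force: [1.4, -0.7, 1.1]
finger_gap: 0.005
gripper_force: 0.0
```

Call:
step_arm --pt "0 0 -0.005 0" --pt "0 0 -0.004 0" --pt "0 0 -0.004 0" --pt "0 0 -0.003 0" --pt "0 0 0 0" --pt "0 0 0 0"

```text
clock: 3.23
tcp_pos: [532.6, 57.4, 179.3]
eef_rot: [[-0.12, 0.993, 0.003], [0.993, 0.12, -0.0], [-0.0, 0.003, -1.0]]
contact_force: [2.7, -0.5, 4.8]
finger_gap: 0.002
gripper_force: 2.3
```

Call:
step_arm --pt "0 0 -0.003 0" --pt "0 0 -0.003 0" --pt "0 0 0 0" --pt "0 0 0 0" --pt "0 0 0 0"

```text
clock: 3.65
tcp_pos: [532.7, 57.4, 175.3]
eef_rot: [[-0.12, 0.993, 0.003], [0.993, 0.12, -0.0], [-0.0, 0.003, -1.0]]
contact_force: [-3.3, -0.9, 15.0]
finger_gap: 0.001
gripper_force: 7.5
```

The force rose to 15 N, well past the 7 N spring, so the plunger is on its stop. Holding it there.

Call:
step_arm --pt "0 0 -0.001 0" --pt "0 0 0 0" --pt "0 0 0 0" --pt "0 0 0 0" --pt "0 0 0 0" --pt "0 0 0 0" --pt "0 0 0 0" --pt "0 0 0 0" --pt "0 0 0 0" --pt "0 0 0 0" --pt "0 0 0 0" --pt "0 0 0 0"

```text
clock: 4.65
tcp_pos: [532.7, 57.4, 175.3]
eef_rot: [[-0.12, 0.993, 0.003], [0.993, 0.12, -0.0], [-0.0, 0.003, -1.0]]
contact_force: [-5.2, -1.0, 19.9]
finger_gap: 0.005
gripper_force: 9.8
```

Call:
step_arm --pt "0 0 0 0" --pt "0 0 0 0" --pt "0 0 0 0" --pt "0 0 0 0"

```text
clock: 4.98
tcp_pos: [532.7, 57.4, 175.3]
eef_rot: [[-0.12, 0.993, 0.004], [0.993, 0.12, -0.0], [-0.001, 0.004, -1.0]]
contact_force: [-4.9, -2.0, 19.8]
finger_gap: 0.007
gripper_force: 9.8
```

Call:
step_arm --pt "0 0 0.03 0" --pt "0 0 0.03 0" --pt "0 0 0.03 0" --pt "0 0 0 0"

```text
clock: 5.32
tcp_pos: [534.4, 57.8, 267.7]
eef_rot: [[-0.12, 0.993, 0.01], [0.993, 0.12, 0.001], [-0.0, 0.01, -1.0]]
contact_force: [1.7, -0.6, 1.0]
finger_gap: 0.007
gripper_force: 0.0
```

Call:
step_arm --hand -1 --pt "-0.005 0.035 0 0" --pt "-0.005 0.035 0 0" --pt "0 0.01 0 0" --pt "0 0 0 0" --pt "0 0 0 0" --pt "0 0 0 0" --pt "0 0 0 0"

```text
clock: 5.9
tcp_pos: [521.3, 136.3, 260.6]
eef_rot: [[-0.119, 0.993, -0.001], [0.993, 0.119, -0.001], [-0.001, -0.001, -1.0]]
contact_force: [-0.7, -0.2, -0.2]
finger_gap: 0.506
gripper_force: 0.0
```

Run:
```python
from h import *
s=telemetry.sense();p,d=read_camera("wrist");np.savez("pics/w2.npz",p=p,d=d,t=s["tcp_pos"],R=s["eef_rot"])
cv2.imwrite("pics/w2.png",p[:,:,::-1]);print(s["clock"],s["tcp_pos"],s["finger_gap"])
```

```text
5.9 [521.30931352 136.26956718 260.58296114] 0.5056064482599959
```

View pics/w2.png

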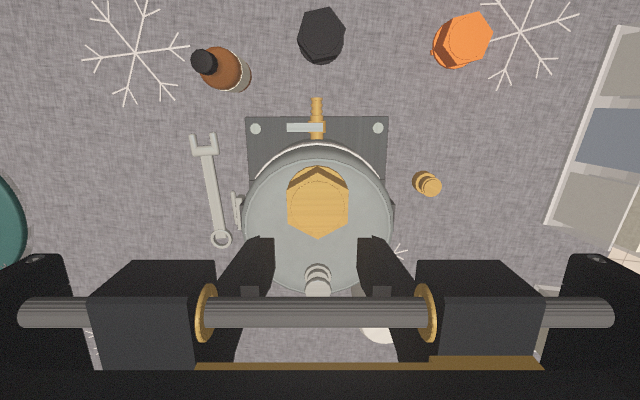

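The hexagon's flats now look parallel to the pads, with edges at columns 287 and 349 and the near corner at (318,239). I'll check the offset from the TCP.

Run:
```python
from h import *
f=np.load("pics/w2.npz");p,d=f["p"],f["d"];R=f["R"];t=f["t"];c,P=params("wrist",dict(tcp_pos=t,eef_rot=R))
m=cv2.inRange(cv2.cvtColor(p,cv2.COLOR_RGB2HSV),(10,80,120),(30,255,255));m[:160]=0;m[260:]=0;m[:,:270]=0;m[:,370:]=0
for v in range(190,240,6):
    x=np.nonzero(m[v])[0]
    if len(x): a,b=ray(c,P,x[0],v,196),ray(c,P,x[-1],v,196);print(v,x[0],x[-1],(R.T@(a-t)).round(1),(R.T@(b-t)).round(1))
v=np.nonzero(m[:,318])[0].max();q=ray(c,P,318,v,196);print(v,q,R.T@(q-t),"centre",q+26.5*R[:,0])
```

```text
190 286 348 [ 18.4 -21.8  64.6] [18.4 23.9 64.6]
196 286 348 [ 13.8 -22.   64.6] [13.8 24.1 64.6]
202 287 347 [  9.1 -21.4  64.6] [ 9.1 23.5 64.6]
208 287 347 [  4.4 -21.5  64.6] [ 4.3 23.6 64.6]
214 287 347 [ -0.5 -21.6  64.6] [-0.5 23.8 64.6]
220 287 347 [ -5.3 -21.8  64.6] [-5.3 23.9 64.6]
226 293 341 [-10.2 -17.3  64.6] [-10.2  19.5  64.6]
232 304 329 [-15.2  -8.9  64.6] [-15.2  10.3  64.6]
238 316 318 [-20.3   0.3  64.6] [-20.3   1.9  64.6]
238 [525.52667494 116.30556246 196.        ] [-20.28473736   1.86927665  64.5936663 ] centre [522.37322582 142.61726136 195.98388777]
```

Call:
step_arm --pt "0.001 0.005 0 0" --pt "0 0 0 0" --pt "0 0 0 0" --pt "0 0 0 0" --pt "0 0 0 0" --pt "0 0 -0.03 0" --pt "0 0 -0.03 0" --pt "0 0 -0.015 0" --pt "0 0 -0.007 0" --pt "0 0 -0.003 0" --pt "0 0 0 0" --pt "0 0 0 0"

```text
clock: 6.95
tcp_pos: [523.3, 142.6, 177.3]
eef_rot: [[-0.12, 0.993, 0.002], [0.993, 0.12, 0.0], [0.0, 0.002, -1.0]]
contact_force: [-0.6, 0.2, 0.2]
finger_gap: 0.996
gripper_force: 0.0
```

Call:
step_arm --hand 1 --pt "-0.001 -0.001 -0.003 0" --pt "0 0 0 0" --pt "0 0 0 0" --pt "0 0 0 0" --pt "0 0 0 0" --pt "0 0 0 0" --pt "0 0 0 0" --pt "0 0 0 0" --pt "0 0 0 0" --pt "0 0 0 0"

```text
clock: 7.78
tcp_pos: [521.5, 141.4, 173.2]
eef_rot: [[-0.12, 0.993, 0.0], [0.993, 0.12, 0.0], [-0.0, 0.0, -1.0]]
contact_force: [0.1, 0.4, -0.4]
finger_gap: 0.519
gripper_force: 30.0
```

```bash
python3 -c "
from h import *
s=telemetry.sense();print(s)"
```

```text
{'clock': 7.7833, 'qpos': array([ 2.18644310e-01,  6.12160586e-02,  1.96314780e+00, -5.53465335e-05,
        1.11691636e+00,  9.84376128e-02]), 'joint_vel': array([ 0.00055256, -0.00049484,  0.00014207, -0.00073462,  0.0010597 ,
        0.00041161]), 'joint_efforts': array([ 1.74339535e-01, -3.64682043e+01, -3.29929841e+01,  1.48033309e-01,
        3.21349560e-02, -4.09925051e-03]), 'tcp_pos': array([521.51936293, 141.36963694, 173.21377259]), 'eef_rot': array([[-1.19941497e-01,  9.92780911e-01,  3.15785069e-04],
       [ 9.92780961e-01,  1.19941497e-01,  1.92103115e-05],
       [-1.88041033e-05,  3.15809518e-04, -9.99999950e-01]]), 'contact_force': array([ 0.1387677 ,  0.39725977, -0.43824996]), 'wrist_torque': array([-0.09571171, -0.07563792, -0.07030981]), 'gripper_force': 29.99937130138278, 'finger_gap': 0.5191638485704396}
```

Grip holds 46 mm across flats with 30 N. I'll try anticlockwise by a few degrees first.

Call:
step_arm --pt "0 0 0 2" --pt "0 0 0 2" --pt "0 0 0 2" --pt "0 0 0 0" --pt "0 0 0 0"

```text
clock: 8.2
tcp_pos: [521.7, 141.3, 173.2]
eef_rot: [[-0.222, 0.975, 0.001], [0.975, 0.222, -0.0], [-0.0, 0.001, -1.0]]
contact_force: [2.1, -1.4, 0.6]
finger_gap: 0.521
gripper_force: 30.0
```

```bash
python3 -c "
from h import *
s=telemetry.sense();print(s['wrist_torque'],s['contact_force'],s['tcp_pos'],s['eef_rot'][:,0],s['finger_gap'],s['qpos'])"
```

```text
[-0.07932971 -0.32019376  0.00432859] [ 2.10539455 -1.37203765  0.55481662] [521.73499424 141.33223498 173.23938932] [-2.22149424e-01  9.75012603e-01 -2.38324583e-04] 0.5211188339944152 [ 2.18606273e-01  6.12762793e-02  1.96303366e+00 -2.60564460e-04
  1.11650824e+00 -5.29800283e-03]
```

Call:
step_arm --pt "0 0 0.0002 3" --pt "0 0 0.0001 3" --pt "0 0 0.0002 3" --pt "0 0 0 0" --pt "0 0 0 0"

```text
clock: 8.62
tcp_pos: [521.4, 141.3, 173.5]
eef_rot: [[-0.371, 0.929, 0.0], [0.929, 0.371, -0.0], [-0.0, 0.0, -1.0]]
contact_force: [0.8, 0.1, -0.5]
finger_gap: 0.517
gripper_force: 30.0
```

```bash
python3 -c "
from h import *
s=telemetry.sense();print(s['wrist_torque'],s['contact_force'],s['tcp_pos'],s['eef_rot'][:,0],s['finger_gap'],s['qpos'])"
```

```text
[-0.06995569 -0.32180072 -0.01538018] [ 0.8152173   0.114618   -0.46132011] [521.42222315 141.33790105 173.50232332] [-3.70878031e-01  9.28681582e-01 -6.84477031e-05] 0.5165685386795181 [ 2.18627559e-01  6.08875544e-02  1.96292891e+00 -5.81704573e-05
  1.11767144e+00 -1.61301285e-01]
```

It turned 15° with almost no torque, so the thread is right-handed. Carrying on to about 90° in total.

Call:
step_arm --pt "0 0 0.0002 5" --pt "0 0 0.0002 5" --pt "0 0 0.0003 5" --pt "0 0 0.0002 5" --pt "0 0 0.0002 5" --pt "0 0 0.0003 5" --pt "0 0 0.0002 5" --pt "0 0 0.0002 5" --pt "0 0 0.0003 5" --pt "0 0 0 0"

```text
clock: 9.45
tcp_pos: [520.9, 141.5, 175.4]
eef_rot: [[-0.92, 0.392, -0.001], [0.392, 0.92, 0.0], [0.001, -0.0, -1.0]]
contact_force: [-0.3, 0.5, -1.2]
finger_gap: 0.52
gripper_force: 30.0
```

Call:
step_arm --pt "0 0 0.0002 5" --pt "0 0 0.0002 5" --pt "0 0 0 5" --pt "0 0 0 5" --pt "0 0 0 5" --pt "0 0 0 5" --pt "0 0 0 2" --pt "0 0 0 0" --pt "0 0 0 0"

```text
clock: 10.2
tcp_pos: [520.8, 141.3, 175.5]
eef_rot: [[-0.989, -0.151, -0.001], [-0.151, 0.989, -0.0], [0.001, -0.0, -1.0]]
contact_force: [-0.0, -0.3, -1.7]
finger_gap: 0.52
gripper_force: 30.0
```

```bash
python3 -c "
from h import *
s=telemetry.sense();print(s['wrist_torque'],s['contact_force'],s['tcp_pos'],s['eef_rot'][:,0],s['finger_gap'],s['qpos'])"
```

```text
[ 0.08146168 -0.1255465   0.00898344] [-3.16012168e-04 -3.14580013e-01 -1.66055330e+00] [520.75290069 141.26055518 175.5325937 ] [-0.98852897 -0.15102459  0.00142898] 0.5201448503104209 [ 2.18716964e-01  5.87303439e-02  1.96122740e+00  1.19958062e-05
  1.12306638e+00 -1.50368945e+00]
```

It has turned 92°, inside the 72–112° window. Lifting gently.

Call:
step_arm --pt "0 0 0.002 0" --pt "0 0 0.003 0" --pt "0 0 0.004 0" --pt "0 0 0.004 0" --pt "0 0 0 0"

```text
clock: 10.62
tcp_pos: [522.1, 141.5, 190.3]
eef_rot: [[-0.988, -0.154, 0.002], [-0.154, 0.988, 0.0], [-0.002, 0.0, -1.0]]
contact_force: [0.3, -0.3, -3.1]
finger_gap: 0.519
gripper_force: 30.0
```

Only the cap's weight (about 3 N) shows, so it's free. Lifting further.

Call:
step_arm --pt "0 0 0.008 0" --pt "0 0 0.01 0" --pt "0 0 0.01 0" --pt "0 0 0.012 0" --pt "0 0 0.015 0" --pt "0 0 0.015 0" --pt "0 0 0.015 0" --pt "0 0 0.015 0" --pt "0 0 0.01 0" --pt "0 0 0.005 0" --pt "0 0 0 0" --pt "0 0 0 0"

```text
clock: 11.62
tcp_pos: [521.3, 141.4, 304.1]
eef_rot: [[-0.988, -0.154, 0.0], [-0.154, 0.988, 0.0], [-0.0, -0.0, -1.0]]
contact_force: [0.2, -1.0, -2.7]
finger_gap: 0.521
gripper_force: 30.0
```

Call:
step_arm --pt "0 0 0 0" --pt "0 0 0 0" --pt "0 0 0 0" --pt "0 0 0 0" --pt "0 0 0 0" --pt "0 0 0 0"

```text
clock: 12.12
tcp_pos: [521.3, 141.4, 303.8]
eef_rot: [[-0.988, -0.155, -0.0], [-0.155, 0.988, -0.0], [0.0, -0.0, -1.0]]
contact_force: [-0.8, -0.1, -3.6]
finger_gap: 0.526
gripper_force: 30.0
```

Run:
```python
from h import *
s=telemetry.sense();print(s["contact_force"],s["tcp_pos"])
p,d=read_camera("scene");cv2.imwrite("pics/s2.png",cv2.resize(p[100:300,240:480,::-1],None,fx=3,fy=3))
```

```text
[-0.80751076 -0.07771964 -3.57939006] [521.27405761 141.37699687 303.77640621]
```

View pics/s2.png

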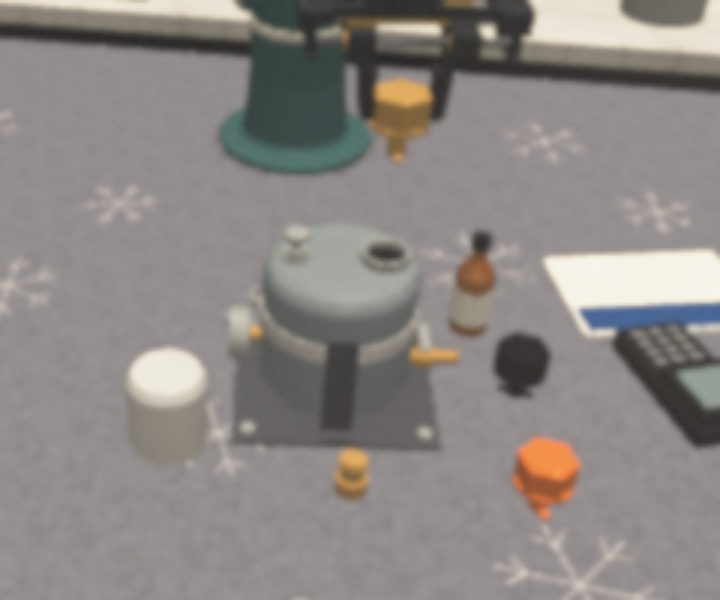

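The crop shows the cap in the gripper at (400,110), well above the open neck at (387,252). The plunger is up again at (296,240) and the bystanders are undisturbed.

```bash
python3 -c "
from bench import job
print(job.finish_job())"
```

```text
the job is handed in; nothing more can be done
None
```

I vented the canister, unscrewed the cap (right-handed thread, it loosened anticlockwise) and handed the job in with the cap gripped still about 130 mm above the filler neck; no verdict came back.

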